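# Load a key from the stock organiser into the programming console

### The arm

A 6-joint arm with a two-finger parallel gripper is mounted at the origin on the work surface. World frame = base frame: x ahead of the robot, y to its left, z up, the work surface at z = 0. Lengths are in m, angles in degrees, forces in N, time in s.
With the tool pointing down it reaches from about 0.35 to 0.875 m from the base axis. Payload 4.2 kg.
Tool frame: the origin (TCP) lies on the centre line of the jaws, within the pads' length; the fingertips stand 25 mm ahead of it and the grasp point (between the pads) lies 6 mm ahead of it (finger_overhang is the distance from the TCP to the fingertips, in m); z points along the fingers, y is the line along which they close (so a half turn about z gives the same grasp; the last joint's range is limited). The gripper opens to 87 mm and grips with 3 to 60 N. Pads are 19 mm wide; open, the fingers measure 117 mm over their backs; the gripper's body (75 mm by 190 mm) begins 51 mm behind the grasp point.
Start: joints at [-56.746, 22.042, 0.453, 0, -68.411, -14.817], TCP at [0.198, -0.593, 0.248] pointing down, gripper open.
Joint ranges: [-179.83, 179.83], [-69.29, 118.12], [-61.27, 80.66], [-181.25, 117.63], [-171.15, -9.14], [-177.46, 177.46]. Speed limits (degrees/s): [159.86, 159.86, 180, 180, 180, 180].

### API

Orientations are given as a 3x3 rotation matrix whose columns are the frame's x, y, z axes.
In Python, from station import sense, capture, finish_job, spot_in, tip_of, finger_overhang gives the robot as it stands. The module is installed in compiled form; this text tells all that it offers.
- The arm moves only by the tool servo_tool, never from a script. Its arguments are lists of equal length, an entry for each row: "slide": the shift along the tool's x, y, z in m, a list of three; "spin": the turn about the tool's z in degrees; "grip": the closure, from 0 (fully open) to 1 (shut). A call has exactly 5 rows; each row is the pose to reach, as a shift and turn from the pose commanded when the call began, along the tool's axes at that moment; what a row does not reach only later rows make up. A row lasts 1/12 s, in which the tool goes at most 41.7 mm and 7.16 degrees, less where a joint would pass 70% of its speed; a pose out of reach is approached as far as the arm can. A call with a gripper value outside its range is refused whole. The fingers move at their own pace and stop on an object; the grip force is fixed at half the most. Time passes only in rows, so rows that repeat a pose let the fingers close, or fill a call up. It gives the time, the measured TCP pose, the force, the opening and the grip force at its end, in the units of the state.
- sense(): the state, without advancing time (a new reading comes with each control period).
- capture(name): name is "side" or "top"; returns a dict with "pixels" (420x560x3 uint8, blue, green, red), "depth" (420x560 float32, m along the optical axis (not along the pixel's ray), 0 where there is no reading), "fx", "fy", "cx", "cy" (pixels), "k1" (the pictures are not rectified: a ray, as slopes to the right and down, at radius r is drawn at 1 + k1 r^2 times it, then the intrinsics apply), "R" (3x3) and "t" (3): a world point X has camera coordinates R X + t. Camera axes: x right, y down, z forward; pixel columns grow to the right and rows downward; lengths in m; the calibration is good to about 2 mm. A picture is of the moment at which its call begins.
- finish_job(): hands the job in; it is judged then, once.
Trained networks look in the newest picture that a camera, given by its name, has taken for a name from the list of things; names that differ only in an ending like _2 or _b are one class to them, and where a whole thing is asked for, a point or a joint stands for the part that bears it (a point fixed in the world has none). Each returns a list of dicts, best first, with "conf" (0 to 1); they miss things now and then, are a little off and sometimes report something else, mostly with a low value. They report only what shows in the picture. A call takes as long as a camera call.
- spot_in(thing, camera): "point" ([x, y, z] in m, in world coordinates, good to about 4 mm: the middle of the surface that is visible of it).
- tip_of(thing, camera): "point" ([x, y, z] in m, in world coordinates, good to about 4 mm: a listed point, or the origin of a listed thing).
The state is a dict: "time_s": time; "joints": joint angles; "joint_velocities": joint speeds; "effort": joint torques, N m; "tcp_pos": TCP position; "ee_rot": TCP orientation; "wrist_force": force on the tool from outside, world axes, zero at the start; "moment": the same for the moment, N m; "gripper_width": opening from 0.0 (shut) to 1.0 (fully open); "gripper_force": force on a finger pad.
Only numpy, scipy, OpenCV 4.12 (cv2) and the standard library are available. Lean on these libraries where they do the work, as an engineer would, in place of code of your own. Each camera call takes 0.05 s, during which the arm holds its last target. There are 200 camera calls.

### The job

Draw the bin with the silver remote key straight out of the raked organiser, and only when it is clear of the frame tip it low over the console's white tray so that the key slides in. Stand the empty bin upright on the grey refill mat, and with the key loaded slide the console's recessed power switch fully on, towards the green mark. Leave the other bins, the knob setting and everything else on the desk as they are.

Things in the scene. Friction and masses are not known exactly. Their poses are not given: they have to be found in the camera images.
- key_bin: The yellow insert bin that holds the silver key at the start, in any of the three cells (all bins look alike). 160 long (x) x 64 wide (y) x 36 high, walls and floor 3, 0.16 kg, slick plastic. Origin: centre of the underside; +x to the rear with its grip fin, -x to the scoop lip, +z out of the bin's mouth. Flat floor from the rear to x = -31, then a ramp rises at 34 deg to the lip.
- bin_lip (a point): Middle of key_bin's front lip, over which its content runs out: x -80, z 36 in the bin's frame (axes as the bin).
- bin_fin (a point): Grip point on key_bin's upright fin at the rear: x 65, z 64 in the bin's frame (axes as the bin). Fin 10 thick (y, its flat sides face +-y), 24 long (x 53 to 77), top at z 78, 42 above the rim; reaches down to the floor. Thin enough to pinch with the tool leaning either way in the fin's plane. The neighbours' fins stand 71 to each side.
- silver_key: Silver remote head key, 80 long: head 46 x 34 x 13 with a round end, blade 9 x 3; 55 g. Origin: centre of its underside at half length; +x along the blade. Starts lying on the flat floor of its bin, head to the scoop. Slides on the bin's slick floor and ramp where these slope down more than 18 to 24 deg, so it runs out over the lip when the bin leans 60 to 68 deg from level, lip down.
- rack: Blue three-cell frame of the organiser, fixed on a grey stand, raked 15 deg to its front (-x, the robot's side). Origin: floor of the middle cell, 36 above the desk; +z straight out of the cells, +x uphill, +y along the row. Cells 163 x 67, 26 deep, centres at y -71, 0, 71; bins sit at z 0 with the frame's axes, 1.5 play each side. Outside 171 x 217. Left or right of the mat, console across.
- bin_b: Neighbouring bin, same as key_bin in shape and colour, holding the black fob. Stays in its cell.
- bin_c: Neighbouring bin, same as key_bin in shape and colour, holding the red fob. Stays in its cell.
- black_fob: Black key fob 66 x 38 x 14 in bin_b. Stays there. Origin: centre of its underside.
- red_fob: Red key fob 66 x 38 x 14 in bin_c. Stays there. Origin: centre of its underside.
- console: Fixed dark grey programming console, 200 (x) x 240 (y), origin at the centre of its underside, front (-x) towards the robot. Low front deck 30 high carries the white tray; the rear part (x from 22 to 100) is 60 high and carries, from -y to +y: a flat display, the slide switch in its slot, and the aluminium knob (52 across, top 88 above the desk, centre x 62, y 86).
- tray_floor (a point): Middle of the floor of the white fob tray, which is fixed on the console's front deck; axes as the console. Inside 106 (x) x 164 (y), floor 33 and rim 58 above the desk, walls 3.
- power_switch (a joint): The console's power slide switch, m of travel: 0 = off, 0.014 = fully on (stop). It slides along the console's +y, towards the green mark and the knob; it stays where it is left; about 2 N moves it. It starts at or near off.
- switch_top (a point): Middle of the top of the black switch block (orange ribs), 28 (x) x 20 (y), its top level with the panel 60 above the desk. It sits in a slot 32 wide (x) and 80 long (y), recessed 8 below the panel; with the switch off about 45 of open slot lies on its -y side and 15 on its +y side. The slot's +y end is 26 from the knob's rim.
- knob_mark (a point): Black mark on the top of the large knurled aluminium knob, 22 from its axis, 88 above the desk; the knob turns easily and must stay as it is set.
- refill_mat: Grey rubber refill mat with yellow edge lines, fixed, 200 (x) x 120 (y) x 3 thick, where emptied bins are put for refilling. Origin: centre of its underside; top at z = 3.
- scanner: Grey and black bar code scanner on a round weighted stand, loose, 84 across at the foot, 200 tall, head 75 x 56 at the top; stands beyond the mat. Origin: centre of the foot.
- key_tag: Bronze key tag, round with a stem, 80 x 52 x 5, loose on the desk outboard of organiser or console. Origin: middle of the underside.
- screwdriver: Stubby screwdriver with orange handle, 110 long, 33 thick, loose on the desk outboard of organiser or console. Origin: on the desk under its middle, +x to the tip.

How it is judged (in metres and radians):
On the way, in this order (a step that is already met when the one before it is completed fails the run):
1. the key's bin has been drawn straight out, clear of the frame, still square to it and with the key inside (z of key_bin in the frame of rack above 0.035 m and angle between the z axis of key_bin and the z axis of rack, either way round below 0.2 rad and x of key_bin in the frame of rack between -0.1 and 0.1 m and y of key_bin in the frame of rack between -0.12 and 0.12 m and x of silver_key in the frame of key_bin between -0.07 and 0.07 m and y of silver_key in the frame of key_bin between -0.03 and 0.03 m and z of silver_key in the frame of key_bin between -0.005 and 0.04 m), for 0.05 s.
2. the key has been tipped out of the bin into the white tray (x of silver_key in the frame of tray_floor between -0.052 and 0.052 m and y of silver_key in the frame of tray_floor between -0.081 and 0.081 m and z of silver_key in the frame of tray_floor between -0.01 and 0.035 m and angle between key_bin's own z axis and vertical above 0.6 rad), for 0.05 s.
3. with the key in the tray, the power switch is slid fully on (x of silver_key in the frame of tray_floor between -0.052 and 0.052 m and y of silver_key in the frame of tray_floor between -0.081 and 0.081 m and z of silver_key in the frame of tray_floor between -0.01 and 0.035 m and value of joint power_switch above 0.012 m), for 0.2 s.
At the end, for the whole second after the job is handed in: Key at rest in the white tray. Empty bin at rest on the mat, upright within 5 deg, its middle within 50 mm along and 35 mm across of the mat's. Switch within 2 mm of fully on. Other bins within 15 mm, fobs 35 mm, scanner, tag, screwdriver 20 mm, knob mark 6 mm of their start (all of step 3 and x of key_bin in the frame of refill_mat between -0.05 and 0.05 m and y of key_bin in the frame of refill_mat between -0.035 and 0.035 m and z of key_bin in the frame of refill_mat below 0.01 m and angle between key_bin's own z axis and vertical below 0.08 rad and linear speed of each of silver_key, key_bin below 0.02 m/s and distance of each of bin_b, bin_c from where it was at the start of the episode below 0.015 m and distance of each of black_fob, red_fob from where it was at the start of the episode below 0.035 m and distance of each of scanner, key_tag, screwdriver from where it was at the start of the episode below 0.02 m and distance of knob_mark from where it was at the start of the episode below 0.006 m); the robot touches nothing.
It fails at once if the key's bin is tipped (over 9 deg against the frame) before it is clear of its cell (z of key_bin in the frame of rack below 0.028 m and angle between the z axis of key_bin and the z axis of rack, either way round above 0.16 rad and x of key_bin in the frame of rack between -0.05 and 0.05 m and y of key_bin in the frame of rack between -0.09 and 0.09 m).
It fails at once if a neighbouring bin is shifted more than 15 mm or its fob more than 35 mm (distance of any of bin_b, bin_c from where it was at the start of the episode above 0.015 m or distance of any of black_fob, red_fob from where it was at the start of the episode above 0.035 m).
It fails at once if scanner, key tag or screwdriver moved more than 20 mm (distance of any of scanner, key_tag, screwdriver from where it was at the start of the episode above 0.02 m).
It fails at once if the knob is turned (its mark moved more than 6 mm) (distance of knob_mark from where it was at the start of the episode above 0.006 m).
It fails at once if the key is thrown or dropped from high (faster than 1.8 m/s, a fall of about 16 cm) (linear speed of silver_key above 1.8 m/s).
It also fails if it takes over 72 s, if anything falls off the work surface, if the arm or the gripper's body presses on something with over 40 N, if the wrist force passes 120 N, or if a joint passes its speed limit or range.

## Working session

There is one attempt and no reset: what is moved stays moved. The work goes in short steps, Python scripts to look and compute and a tool call to move; the robot and the scene stay as the last step left them, time stands still between calls to the robot, and variables do not carry over. Pictures are saved under pics/ and viewed, at most 10 in all, crops included, and the job is handed in when it is done.

Besides the shell and the picture viewer there is one more tool, called after "Request:" as name(argument=value, ...), one argument or row to a line, values as JSON. servo_tool: Moves the arm, as the interface text tells. Its arguments: {"type":"object","properties":{"slide":{"type":"array"},"spin":{"type":"array"},"grip":{"type":"array"}},"required":["slide","spin","grip"]}

```bash
mkdir -p pics; cat > h.py <<'E'
import numpy as np,cv2
from station import *
def pix2w(c,u,v,d=None):
    K=np.array([[c['fx'],0,c['cx']],[0,c['fy'],c['cy']],[0,0,1]])
    p=np.array([(u-c['cx'])/c['fx'],(v-c['cy'])/c['fy']]);s=p.copy()
    for _ in range(20): s=p/(1+c['k1']*(s@s))
    if d is None: d=c['depth'][int(v),int(u)]
    return np.array(c['R']).T@(np.array([s[0]*d,s[1]*d,d])-np.array(c['t']))
def shot(n,f,box=None,z=1):
    c=capture(n);im=c['pixels']
    if box: im=im[box[1]:box[3],box[0]:box[2]]
    cv2.imwrite('pics/'+f,cv2.resize(im,None,fx=z,fy=z,interpolation=cv2.INTER_CUBIC));return c
E
python3 - <<'E'
from h import *
np.set_printoptions(precision=3,suppress=True)
s=sense();print(s['ee_rot'],s['tcp_pos'],finger_overhang)
a=shot('top','t0.png',z=1.4);b=shot('side','s0.png',z=1.4)
for n,c in(('top',a),('side',b)):
    print(n,-np.array(c['R']).T@c['t'])
    for th in['silver_key','key_bin','bin_lip','bin_fin','rack','console','tray_floor','switch_top','power_switch','knob_mark','refill_mat','black_fob','red_fob','scanner','key_tag','screwdriver']:
        for f in(spot_in,tip_of):
            try:r=f(th,n)
            except Exception as e:r=[];print(th,f.__name__,str(e)[:60])
            print(th,f.__name__,[(np.round(q['point'],3).tolist(),round(q['conf'],2)) for q in r[:4]])
E
```

```text
[[-0.949 -0.316 -0.001]
 [-0.316  0.949  0.002]
 [ 0.     0.002 -1.   ]] [ 0.198 -0.592  0.246] 0.025
top [ 0.361 -0.012  1.178]
silver_key call [([0.537, -0.182, 0.054], 0.5)]
silver_key call [([0.547, -0.184, 0.041], 0.55)]
key_bin call [([0.53, -0.19, 0.048], 0.87)]
key_bin call [([0.538, -0.187, 0.039], 0.85)]
bin_lip call [([0.528, -0.19, 0.044], 0.95)]
bin_lip call [([0.453, -0.164, 0.047], 0.55), ([0.526, -0.257, 0.038], 0.2)]
bin_fin call [([0.532, -0.189, 0.045], 0.85)]
bin_fin call [([0.586, -0.196, 0.111], 0.71)]
rack call [([0.529, -0.237, 0.06], 0.64)]
rack call [([0.514, -0.255, 0.037], 0.84), ([0.536, -0.186, 0.04], 0.27)]
console call [([0.508, 0.231, 0.031], 0.67), ([0.53, -0.192, 0.048], 0.46)]
console call [([0.507, 0.233, -0.002], 0.81), ([0.465, 0.226, 0.032], 0.66), ([0.56, 0.258, 0.059], 0.2)]
tray_floor call [([0.506, 0.233, 0.031], 0.66)]
tray_floor call [([0.466, 0.227, 0.034], 0.73), ([0.519, -0.256, 0.036], 0.33)]
switch_top call []
switch_top call [([0.562, 0.258, 0.054], 0.43), ([0.581, -0.197, 0.116], 0.27), ([0.56, 0.356, 0.087], 0.17)]
power_switch ca
[... 1978 characters left out ...]
.78)]
refill_mat call [([0.495, -0.008, 0.005], 0.66), ([0.501, 0.261, 0.039], 0.31), ([0.451, -0.423, 0.019], 0.28)]
refill_mat call [([0.502, -0.016, -0.001], 0.7), ([0.536, -0.19, 0.032], 0.65)]
black_fob call [([0.519, -0.26, 0.048], 0.63), ([0.538, -0.195, 0.053], 0.21)]
black_fob call [([0.524, -0.262, 0.038], 0.49)]
red_fob call []
red_fob call [([0.511, -0.322, 0.044], 0.46)]
scanner call [([0.739, -0.035, 0.126], 0.72)]
scanner call [([0.755, -0.047, 0.001], 0.83)]
key_tag call [([0.497, 0.452, 0.002], 0.79)]
key_tag call [([0.508, 0.456, -0.005], 0.92)]
screwdriver call [([0.455, -0.421, 0.018], 0.68), ([0.564, 0.258, 0.057], 0.15)]
screwdriver call [([0.484, -0.44, -0.002], 0.67)]
```

View pics/t0.png

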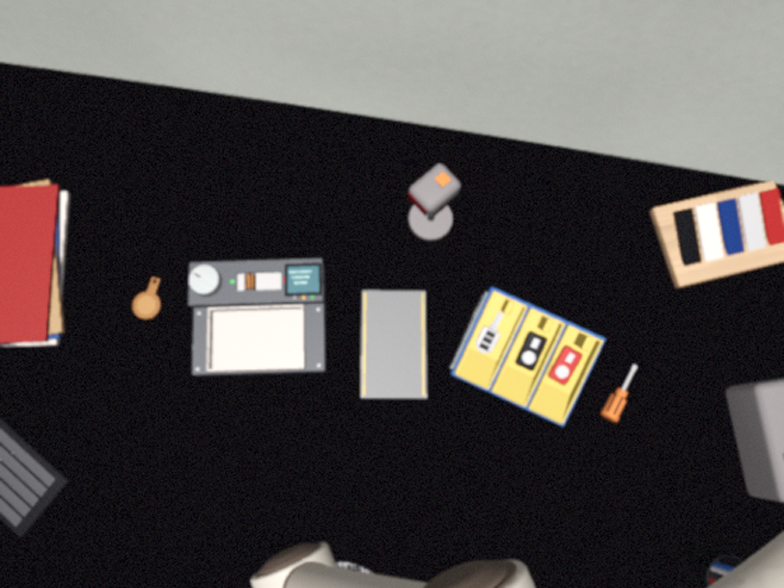

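View pics/s0.png

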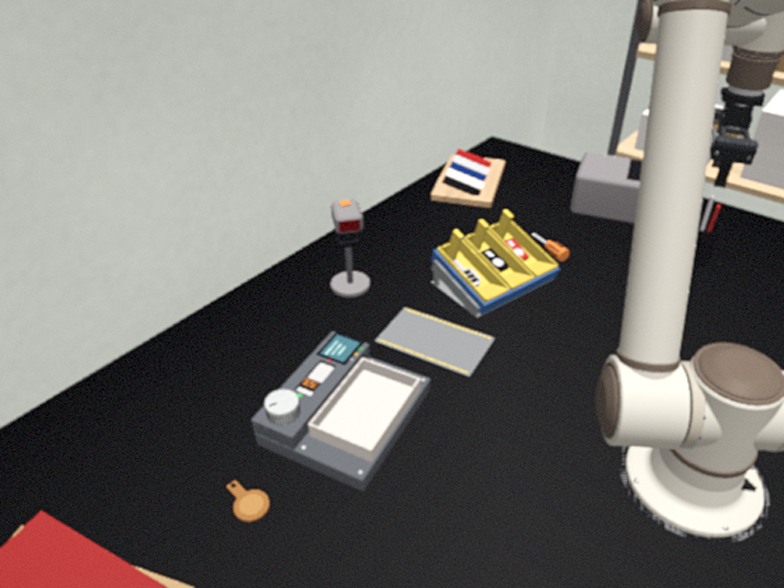

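```bash
cat > fit.py <<'E'
from h import *
from scipy.optimize import least_squares
def cloud(c):
    fx,fy,cx,cy=c['fx'],c['fy'],c['cx'],c['cy']
    K=np.array([[fx,0,cx],[0,fy,cy],[0,0,1]]);H,W=c['depth'].shape
    v,u=np.mgrid[:H,:W];p=np.stack([(u-cx)/fx,(v-cy)/fy],-1);s=p.copy()
    for _ in range(20): s=p/(1+c['k1']*(s**2).sum(-1,keepdims=True))
    d=c['depth'];P=np.concatenate([s*d[...,None],d[...,None]],-1)
    return (P-np.array(c['t']))@np.array(c['R']),d>0
E
python3 - <<'E'
from fit import *
np.set_printoptions(precision=4,suppress=True)
for n in('top','side'):
    c=capture(n);P,ok=cloud(c)
    hsv=cv2.cvtColor(c['pixels'],cv2.COLOR_BGR2HSV)
    Y=(hsv[...,0]>18)&(hsv[...,0]<34)&(hsv[...,1]>110)&(hsv[...,2]>80)&ok
    B=(hsv[...,0]>98)&(hsv[...,0]<125)&(hsv[...,1]>120)&(hsv[...,2]>50)&ok
    reg=(P[...,0]>.38)&(P[...,0]<.68)&(P[...,1]<-.09)&(P[...,1]>-.42)
    for nm,m in(('yellow',Y&reg),('blue',B&reg),('yb',(Y|B)&reg&(P[...,2]<.1))):
        q=P[m];r=cv2.minAreaRect(q[:,:2].astype(np.float32)*1000)
        print(n,nm,len(q),np.array(r[0]),np.array(r[1]),r[2])
    m=(Y|B)&reg
    for zc in (0.075,0.09):
        q=P[Y&reg&(P[...,2]>zc)];print('hi',zc,len(q),q.mean(0) if len(q) else'')
    q=P[Y&reg&(P[...,2]>.102)]
    if len(q)>10:
        _,l,ce=cv2.kmeans(q.astype(np.float32),3,None,(3,50,1e-4),5,2);print('fins',ce,np.bincount(l.ravel()))
        for k in range(3):
            a=q[l.ravel()==k];print(a.min(0),a.max(0))
    # console
    reg=(P[...,0]>.33)&(P[...,0]<.68)&(P[...,1]>.07)&(P[...,1]<.42)&ok&(P[...,2]>.02)
    q=P[reg];r=cv2.minAreaRect(q[:,:2].astype(np.float32)*1000);print('console',r)
    W=reg&(hsv[...,1]<70)&(hsv[...,2]>160)&(P[...,2]<.045)
    q=P[W];r=cv2.minAreaRect(q[:,:2].astype(np.float32)*1000);print('tray',r,q[:,2].mean())
    O=reg&(hsv[...,0]>4)&(hsv[...,0]<17)&(hsv[...,1]>130)&(hsv[...,2]>80);q=P[O];print('switch',len(q),q.mean(0),q.min(0),q.max(0))
    M=(P[...,0]>.35)&(P[...,0]<.65)&(P[...,1]>-.1)&(P[...,1]<.07)&ok&(hsv[...,2]>90)&(P[...,2]<.02);q=P[M];print('mat',cv2.minAreaRect(q[:,:2].astype(np.float32)*1000))
E
```

```text
top yellow 3192 [ 511.7014 -252.231 ] [204.9607 158.1237] 74.55681610107422
top blue 324 [ 520.6584 -268.3261] [242.7573 193.459 ] 74.12875366210938
top yb 3335 [ 520.6584 -268.3261] [242.7573 193.459 ] 74.12875366210938
hi 0.075 388 [ 0.5584 -0.2716  0.1016]
hi 0.09 209 [ 0.56   -0.2742  0.1187]
fins [[ 0.5607 -0.2636  0.1239]
 [ 0.5424 -0.3328  0.1221]
 [ 0.5796 -0.197   0.124 ]] [61 65 49]
[ 0.5481 -0.2705  0.1024] [ 0.5783 -0.2578  0.1344]
[ 0.5286 -0.3405  0.1023] [ 0.5577 -0.3276  0.1326]
[ 0.5678 -0.2037  0.1021] [ 0.5954 -0.1911  0.1329]
console ((504.669189453125, 233.89651489257812), (202.36033630371094, 240.1260528564453), 11.512442588806152)
tray ((467.9478759765625, 227.36114501953125), (120.7928466796875, 227.67137145996094), 11.397745132446289) 0.03317157824629523
switch 43 [0.563  0.2569 0.0592] [0.5504 0.25   0.0545] [0.5743 0.2638 0.0648]
mat ((502.6863098144531, -16.701576232910156), (201.4685821533203, 123.7710189819336), 9.67935562133789)
side yellow 2441 [ 535.2287 -269.5127] [266.1989 285.6892] 5.079550743103027
side blue 429 [ 498.4618 -229.0452] [294.1232 218
[... 153 characters left out ...]
5638 -0.2614  0.1108]
fins [[ 0.5411 -0.3312  0.1177]
 [ 0.5791 -0.1946  0.1182]
 [ 0.5599 -0.2623  0.1185]] [68 68 71]
[ 0.5272 -0.3393  0.1026] [ 0.5569 -0.3249  0.1325]
[ 0.5662 -0.2033  0.1026] [ 0.5975 -0.187   0.1325]
[ 0.546  -0.2738  0.1029] [ 0.5766 -0.2535  0.1327]
console ((502.8578186035156, 233.2972412109375), (202.26239013671875, 244.81936645507812), 11.866930961608887)
tray ((469.42633056640625, 224.33291625976562), (114.0014419555664, 229.14019775390625), 11.728885650634766) 0.03370938883518206
switch 54 [0.5626 0.2575 0.06  ] [0.5488 0.2487 0.0549] [0.5798 0.2667 0.0626]
mat ((503.683837890625, -19.545005798339844), (206.24647521972656, 133.0019073486328), 9.447484016418457)
```

```bash
cat > goal.py <<'E'
import sys;from h import *
np.set_printoptions(precision=4,suppress=True)
# usage: goal.py x y z heading(deg of tool x) -> slide & spin in current tool axes
s=sense();R=np.array(s['ee_rot']);p=np.array(s['tcp_pos'])
print('t',round(s['time_s'],2),'p',p,'hd',np.degrees(np.arctan2(R[1,0],R[0,0])).round(2),'F',np.array(s['wrist_force']).round(1),'w',round(s['gripper_width'],3),round(s['gripper_force'],1))
if len(sys.argv)>4:
    x,y,z,h=map(float,sys.argv[1:5])
    d=(np.degrees(np.arctan2(R[1,0],R[0,0]))-h+180)%360-180
    print('slide',R.T@(np.array([x,y,z])-p),'spin',d.round(2),'j6',s['joints'][5])
E
python3 goal.py 0.582 -0.197 0.2 164.6
```

```text
t 3.3 p [ 0.1977 -0.5929  0.2476] hd -161.56 F [0.2 0.6 0.6] w 0.996 0.0
slide [-0.4898  0.254   0.0475] spin 33.84 j6 -14.816673789461632
```

Request:
servo_tool(
  slide=[
    [-0.033,0.017,0],
    [-0.066,0.034,0],
    [-0.099,0.051,0],
    [-0.132,0.068,0],
    [-0.163,0.085,0],
  ],
  spin=[0,0,0,0,0],
  grip=[0.3,0.3,0.3,0.3,0.3],
)

```text
time_s: 3.72
tcp_pos: [0.3265, -0.4594, 0.2477]
ee_rot: [[-0.949, -0.316, 0.0], [-0.316, 0.949, -0.0], [-0.0, -0.0, -1.0]]
wrist_force: [0.9, -0.7, -0.1]
gripper_width: 0.736
gripper_force: 0.0
```

Request:
servo_tool(
  slide=[
    [-0.033,0.017,0],
    [-0.066,0.034,0],
    [-0.099,0.051,0],
    [-0.132,0.068,0],
    [-0.163,0.085,0],
  ],
  spin=[0,0,0,0,0],
  grip=[0.3,0.3,0.3,0.3,0.3],
)

```text
time_s: 4.13
tcp_pos: [0.4544, -0.327, 0.2479]
ee_rot: [[-0.949, -0.317, 0.001], [-0.317, 0.949, -0.0], [-0.001, -0.001, -1.0]]
wrist_force: [1.3, -0.1, 0.5]
gripper_width: 0.703
gripper_force: 0.0
```

Request:
servo_tool(
  slide=[
    [-0.033,0.017,0],
    [-0.066,0.034,0],
    [-0.099,0.051,0],
    [-0.132,0.068,0],
    [-0.163,0.085,0],
  ],
  spin=[7,14,21,28,33.8],
  grip=[0.3,0.3,0.3,0.3,0.3],
)

```text
time_s: 4.55
tcp_pos: [0.5822, -0.1947, 0.2477]
ee_rot: [[-0.963, 0.27, 0.0], [0.27, 0.963, -0.0], [-0.0, 0.0, -1.0]]
wrist_force: [0.9, -1.0, -0.1]
gripper_width: 0.699
gripper_force: 0.0
```

```bash
python3 goal.py 0.582 -0.197 0.122 164.6
```

```text
t 4.55 p [ 0.5822 -0.1947  0.2477] hd 164.34 F [ 0.9 -1.  -0.1] w 0.699 0.0
slide [-0.0004 -0.0023  0.1257] spin -0.26 j6 -102.26653650337964
```

Request:
servo_tool(
  slide=[
    [0,-0.002,0.04],
    [0,-0.002,0.075],
    [0,-0.002,0.1],
    [0,-0.002,0.118],
    [0,-0.002,0.1255],
  ],
  spin=[0,0,0,0,0],
  grip=[0.3,0.3,0.3,0.3,0.3],
)

```text
time_s: 4.97
tcp_pos: [0.5787, -0.1978, 0.1187]
ee_rot: [[-0.964, 0.265, -0.006], [0.265, 0.964, 0.001], [0.006, -0.001, -1.0]]
wrist_force: [0.2, 0.3, 0.2]
gripper_width: 0.702
gripper_force: 0.0
```

Request:
servo_tool(
  slide=[
    [0,0,0],
    [0,0,0],
    [0,0,0],
    [0,0,0],
    [0,0,0],
  ],
  spin=[0,0,0,0,0],
  grip=[0.6,0.9,1,1,1],
)

```text
time_s: 5.38
tcp_pos: [0.5811, -0.1984, 0.1236]
ee_rot: [[-0.964, 0.265, 0.003], [0.265, 0.964, -0.0], [-0.003, 0.0, -1.0]]
wrist_force: [-0.3, 0.2, 0.1]
gripper_width: 0.406
gripper_force: 0.0
```

Request:
servo_tool(
  slide=[
    [0,0,0],
    [0,0,0],
    [0,0,0],
    [0,0,0],
    [0,0,0],
  ],
  spin=[0,0,0,0,0],
  grip=[1,1,1,1,1],
)

```text
time_s: 5.8
tcp_pos: [0.5804, -0.1982, 0.1222]
ee_rot: [[-0.964, 0.265, -0.0], [0.265, 0.964, -0.0], [0.0, -0.0, -1.0]]
wrist_force: [-0.2, 0.7, 1.1]
gripper_width: 0.11
gripper_force: 30.0
```

```bash
python3 goal.py; python3 -c "
from h import *
shot('side','s1.png',(280,130,440,240),5)"
```

```text
t 5.8 p [ 0.5804 -0.1982  0.1222] hd 164.64 F [-0.2  0.7  1.1] w 0.11 30.0
```

View pics/s1.png

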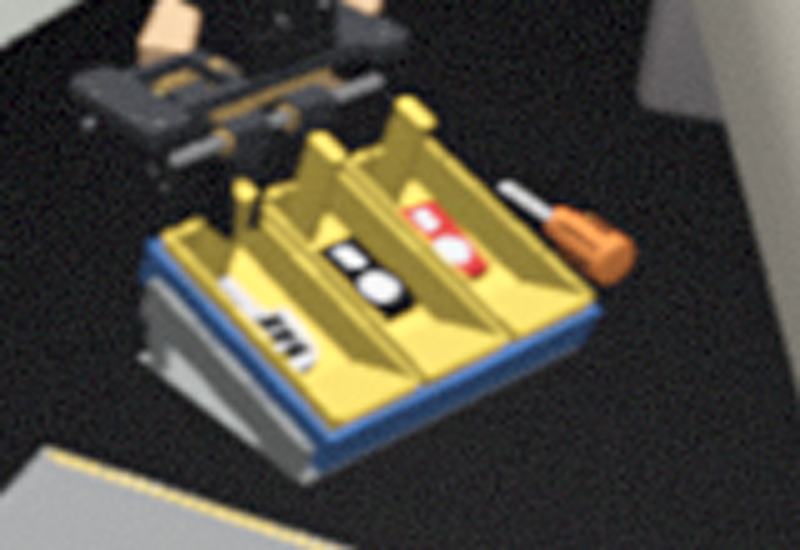

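Request:
servo_tool(
  slide=[
    [0.001,0,-0.004],
    [0.002,0,-0.008],
    [0.003,0,-0.012],
    [0.0041,0,-0.0155],
    [0.0041,0,-0.0155],
  ],
  spin=[0,0,0,0,0],
  grip=[1,1,1,1,1],
)

```text
time_s: 6.27
tcp_pos: [0.5767, -0.1972, 0.1385]
ee_rot: [[-0.964, 0.265, 0.002], [0.265, 0.964, -0.0], [-0.002, 0.0, -1.0]]
wrist_force: [0.4, 0.0, -2.5]
gripper_width: 0.112
gripper_force: 30.0
```

```bash
python3 goal.py; cat > lean.py <<'E'
from h import *
np.set_printoptions(precision=4,suppress=True)
s=sense();R=np.array(s['ee_rot']);g=np.array(s['tcp_pos'])+.006*R[:,2]
for n in('side','top'):
    capture(n)
    for th in('bin_lip','bin_fin','key_bin','silver_key'):
        r=tip_of(th,n)
        for q in r[:2]:
            p=np.array(q['point']);d=(p-g)@R;d[2]*=-1
            e='' if th!='bin_lip' else 'lean %.1f len %.3f'%(np.degrees(np.arctan2(-d[2],d[0]))-10.93,np.hypot(d[0],d[2]))
            print(n,th,round(q['conf'],2),p,'rel tool(fwd,side,up)',d,e)
E
python3 lean.py
```

```text
t 6.27 p [ 0.5767 -0.1972  0.1385] hd 164.64 F [ 0.4  0.  -2.5] w 0.112 30.0
side bin_lip 0.91 [ 0.4511 -0.1635  0.0643] rel tool(fwd,side,up) [ 0.1301 -0.0008 -0.068 ] lean 16.7 len 0.147
side bin_fin 0.82 [ 0.583  -0.1984  0.1301] rel tool(fwd,side,up) [-0.0064  0.0005 -0.0025] 
side bin_fin 0.54 [ 0.755  -0.0508 -0.0034] rel tool(fwd,side,up) [-0.133   0.1884 -0.1362] 
side key_bin 0.93 [ 0.5321 -0.188   0.0494] rel tool(fwd,side,up) [ 0.0456 -0.0029 -0.0831] 
side key_bin 0.59 [ 0.5482 -0.1853  0.0592] rel tool(fwd,side,up) [ 0.0307  0.0039 -0.0733] 
side silver_key 0.49 [ 0.5459 -0.1881  0.0601] rel tool(fwd,side,up) [ 0.0322  0.0006 -0.0724] 
top bin_lip 0.91 [ 0.4506 -0.1629  0.062 ] rel tool(fwd,side,up) [ 0.1308 -0.0003 -0.0703] lean 17.3 len 0.149
top bin_lip 0.26 [0.5664 0.26   0.0584] rel tool(fwd,side,up) [ 0.1311  0.4381 -0.074 ] lean 18.5 len 0.151
top bin_fin 0.87 [ 0.5737 -0.1987  0.1274] rel tool(fwd,side,up) [ 0.0025 -0.0022 -0.0051] 
top key_bin 0.65 [ 0.5351 -0.1827  0.0543] rel tool(fwd,side,up) [ 0.0441  0.003  -0.0782] 
top silver_key 0.59 [ 0.5424 -0.1836  0.0564] rel tool(fwd,side,up) [ 0.0368  0.004  -0.0761] 
top silver_key 0.57 [ 0.5056  0.2346 -0.003 ] rel tool(fwd,side,up) [ 0.1831  0.3975 -0.1353]
```

Request:
servo_tool(
  slide=[
    [0.0016,0,-0.006],
    [0.0032,0,-0.012],
    [0.0048,0,-0.018],
    [0.0064,0,-0.024],
    [0.008,0,-0.03],
  ],
  spin=[0,0,0,0,0],
  grip=[1,1,1,1,1],
)

```text
time_s: 7.18
tcp_pos: [0.5687, -0.195, 0.1686]
ee_rot: [[-0.964, 0.265, 0.001], [0.265, 0.964, -0.0], [-0.001, 0.0, -1.0]]
wrist_force: [-0.3, -0.0, -3.3]
gripper_width: 0.114
gripper_force: 30.0
```

Request:
servo_tool(
  slide=[
    [0.0016,0,-0.006],
    [0.0032,0,-0.012],
    [0.0048,0,-0.018],
    [0.0064,0,-0.024],
    [0.0064,0,-0.024],
  ],
  spin=[0,0,0,0,0],
  grip=[1,1,1,1,1],
)

```text
time_s: 7.6
tcp_pos: [0.563, -0.1935, 0.1933]
ee_rot: [[-0.964, 0.265, 0.003], [0.265, 0.964, -0.001], [-0.003, 0.0, -1.0]]
wrist_force: [0.7, 0.8, -2.0]
gripper_width: 0.113
gripper_force: 30.0
```

```bash
python3 goal.py; python3 lean.py; python3 -c "
from h import *
shot('side','s2.png',(260,100,440,235),4)"
```

```text
t 7.6 p [ 0.563  -0.1935  0.1933] hd 164.65 F [ 0.7  0.8 -2. ] w 0.113 30.0
side bin_lip 0.97 [ 0.4364 -0.1589  0.1193] rel tool(fwd,side,up) [ 0.1314 -0.0002 -0.0676] lean 16.3 len 0.148
side key_bin 0.58 [ 0.5198 -0.1863  0.1054] rel tool(fwd,side,up) [ 0.0438 -0.0045 -0.0818] 
side key_bin 0.43 [0.468  0.2246 0.0318] rel tool(fwd,side,up) [ 0.2027  0.378  -0.155 ] 
side silver_key 0.63 [ 0.5343 -0.1824  0.1122] rel tool(fwd,side,up) [ 0.0308  0.0031 -0.075 ] 
side silver_key 0.43 [0.5055 0.2328 0.0022] rel tool(fwd,side,up) [ 0.1688  0.3958 -0.1847] 
top bin_lip 0.62 [ 0.4359 -0.1607  0.1148] rel tool(fwd,side,up) [ 0.1314 -0.002  -0.0721] lean 17.8 len 0.150
top bin_fin 0.64 [ 0.5618 -0.1956  0.1796] rel tool(fwd,side,up) [ 0.0006 -0.0024 -0.0077] 
top key_bin 0.81 [ 0.5203 -0.1781  0.1069] rel tool(fwd,side,up) [ 0.0455  0.0035 -0.0803] 
top silver_key 0.59 [ 0.5309 -0.1784  0.1105] rel tool(fwd,side,up) [ 0.0352  0.006  -0.0767]
```

View pics/s2.png

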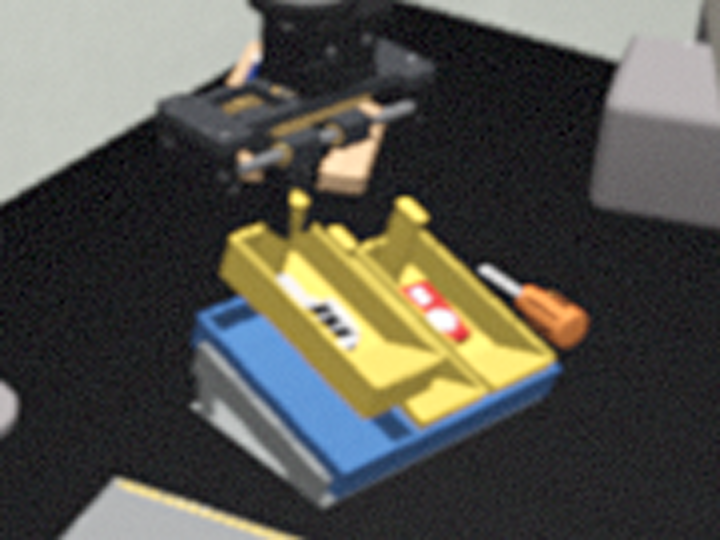

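```bash
cat > plan.py <<'E'
import sys;from h import *
# plan.py x y z heading ncalls : equal calls from the current pose, last-row slide and spin of each
s=sense();R=np.array(s['ee_rot']);p=np.array(s['tcp_pos'])
x,y,z,h,n=map(float,sys.argv[1:6]);n=int(n);h0=np.degrees(np.arctan2(R[1,0],R[0,0]))
dh=(h-h0+180)%360-180;D=(np.array([x,y,z])-p)/n
print('t',s['time_s'],p.round(4),h0.round(1))
for k in range(n):
    a=np.radians(h0+dh*k/n);T=np.array([[np.cos(a),np.sin(a),0],[np.sin(a),-np.cos(a),0],[0,0,-1]])
    print(k,(T.T@D).round(4),round(-dh/n,2))
E
python3 plan.py 0.424 0.4416 0.26 281.6 6
```

```text
t 8.15 [ 0.5625 -0.1933  0.1913] 164.6
0 [ 0.0503  0.0959 -0.0114] -19.49
1 [ 0.0154  0.1072 -0.0114] -19.49
2 [-0.0213  0.1062 -0.0114] -19.49
3 [-0.0555  0.093  -0.0114] -19.49
4 [-0.0833  0.0692 -0.0114] -19.49
5 [-0.1017  0.0374 -0.0114] -19.49
```

Request:
servo_tool(
  slide=[
    [0.002,0,-0.008],
    [0.004,0,-0.018],
    [0.006,0,-0.03],
    [0.006,0,-0.04],
    [0.006,0,-0.045],
  ],
  spin=[0,0,0,0,0],
  grip=[1,1,1,1,1],
)

```text
time_s: 8.57
tcp_pos: [0.5576, -0.192, 0.2394]
ee_rot: [[-0.964, 0.265, 0.004], [0.265, 0.964, -0.001], [-0.004, 0.0, -1.0]]
wrist_force: [-0.1, -0.2, -1.7]
gripper_width: 0.117
gripper_force: 30.0
```

Request:
servo_tool(
  slide=[
    [0.006,0.01,-0.002],
    [0.016,0.03,-0.004],
    [0.027,0.052,-0.004],
    [0.038,0.074,-0.004],
    [0.05,0.096,-0.004],
  ],
  spin=[-2,-6,-10.5,-15,-19.5],
  grip=[1,1,1,1,1],
)

```text
time_s: 8.98
tcp_pos: [0.5333, -0.0845, 0.2405]
ee_rot: [[-0.997, -0.077, -0.0], [-0.077, 0.997, 0.0], [0.0, 0.0, -1.0]]
wrist_force: [-0.3, -0.3, -2.4]
gripper_width: 0.115
gripper_force: 30.0
```

Request:
servo_tool(
  slide=[
    [0.003,0.0215,-0.001],
    [0.006,0.043,-0.002],
    [0.009,0.0645,-0.003],
    [0.012,0.086,-0.004],
    [0.0154,0.107,-0.005],
  ],
  spin=[-3.9,-7.8,-11.7,-15.6,-19.5],
  grip=[1,1,1,1,1],
)

```text
time_s: 9.4
tcp_pos: [0.5101, 0.0212, 0.2456]
ee_rot: [[-0.914, -0.405, -0.0], [-0.405, 0.914, 0.0], [0.0, 0.0, -1.0]]
wrist_force: [0.5, -0.6, -2.4]
gripper_width: 0.116
gripper_force: 30.0
```

Request:
servo_tool(
  slide=[
    [-0.0043,0.021,-0.001],
    [-0.0085,0.0425,-0.002],
    [-0.0128,0.064,-0.003],
    [-0.017,0.085,-0.004],
    [-0.0213,0.106,-0.005],
  ],
  spin=[-3.9,-7.8,-11.7,-15.6,-19.5],
  grip=[1,1,1,1,1],
)

```text
time_s: 9.82
tcp_pos: [0.4869, 0.1266, 0.2506]
ee_rot: [[-0.726, -0.687, -0.0], [-0.687, 0.726, 0.0], [0.0, 0.0, -1.0]]
wrist_force: [0.6, 0.0, -2.3]
gripper_width: 0.112
gripper_force: 30.0
```

Request:
servo_tool(
  slide=[
    [-0.011,0.0186,-0.001],
    [-0.022,0.037,-0.002],
    [-0.033,0.056,-0.003],
    [-0.044,0.074,-0.004],
    [-0.0555,0.093,-0.005],
  ],
  spin=[-3.9,-7.8,-11.7,-15.6,-19.5],
  grip=[1,1,1,1,1],
)

```text
time_s: 10.23
tcp_pos: [0.4637, 0.2322, 0.2556]
ee_rot: [[-0.455, -0.89, -0.001], [-0.89, 0.455, 0.0], [0.0, 0.001, -1.0]]
wrist_force: [0.5, 0.2, -3.1]
gripper_width: 0.114
gripper_force: 30.0
```

Request:
servo_tool(
  slide=[
    [-0.0166,0.0138,0],
    [-0.0333,0.0277,0],
    [-0.05,0.0415,0],
    [-0.0666,0.0554,0],
    [-0.0833,0.069,0],
  ],
  spin=[-3.9,-7.8,-11.7,-15.6,-19.5],
  grip=[1,1,1,1,1],
)

```text
time_s: 10.65
tcp_pos: [0.4407, 0.3379, 0.2555]
ee_rot: [[-0.132, -0.991, -0.001], [-0.991, 0.132, -0.0], [0.0, 0.001, -1.0]]
wrist_force: [-0.5, -0.4, -2.7]
gripper_width: 0.112
gripper_force: 30.0
```

Request:
servo_tool(
  slide=[
    [-0.025,0.0092,0],
    [-0.05,0.0184,0],
    [-0.075,0.0276,0],
    [-0.09,0.033,0],
    [-0.1017,0.0374,0],
  ],
  spin=[-4.5,-9,-13.5,-17,-19.5],
  grip=[1,1,1,1,1],
)

```text
time_s: 11.07
tcp_pos: [0.4173, 0.4445, 0.255]
ee_rot: [[0.207, -0.978, -0.001], [-0.978, -0.207, -0.0], [0.0, 0.001, -1.0]]
wrist_force: [0.2, -0.4, -1.7]
gripper_width: 0.108
gripper_force: 30.0
```

```bash
python3 goal.py 0.424 0.4416 0.1466 281.6; python3 lean.py; python3 -c "
from h import *
shot('side','s3.png',(140,100,420,310),2.8)"
```

```text
t 11.07 p [0.4173 0.4445 0.255 ] hd -78.05 F [ 0.2 -0.4 -1.7] w 0.108 30.0
slide [ 0.0042 -0.006   0.1084] spin 0.35 j6 -50.02013871247467
side bin_lip 0.58 [0.4414 0.3158 0.179 ] rel tool(fwd,side,up) [ 0.1308  0.003  -0.07  ] lean 17.2 len 0.148
side bin_fin 0.83 [0.4203 0.4448 0.2469] rel tool(fwd,side,up) [ 0.0003 -0.003  -0.0021] 
side key_bin 0.92 [0.4302 0.3989 0.1693] rel tool(fwd,side,up) [ 0.0472 -0.0032 -0.0797] 
side key_bin 0.3 [ 0.4828 -0.4387 -0.    ] rel tool(fwd,side,up) [ 0.8776  0.1185 -0.2493] 
side silver_key 0.47 [0.4236 0.4048 0.1765] rel tool(fwd,side,up) [ 0.0401  0.002  -0.0725] 
top bin_lip 0.61 [0.4418 0.3089 0.1797] rel tool(fwd,side,up) [ 0.1377  0.004  -0.0693] lean 15.8 len 0.154
top bin_lip 0.29 [ 0.5161 -0.2588  0.0377] rel tool(fwd,side,up) [ 0.7084  0.0487 -0.2115] lean 5.7 len 0.739
top bin_fin 0.67 [0.4186 0.4456 0.2475] rel tool(fwd,side,up) [-0.0008 -0.0015 -0.0015] 
top bin_fin 0.33 [0.5645 0.2613 0.0591] rel tool(fwd,side,up) [ 0.2096 -0.1063 -0.1899] 
top key_bin 0.73 [0.4288 0.4    0.1682] rel tool(fwd,side,up) [ 0.0459 -0.0021 -0.0808] 
top key_bin 0.35 [ 0.7531 -0.0484  0.0033] rel tool(fwd,side,up) [ 0.5517 -0.2267 -0.2456] 
top silver_key 0.83 [0.4213 0.4047 0.1738] rel tool(fwd,side,up) [ 0.0397  0.0043 -0.0752]
```

View pics/s3.png

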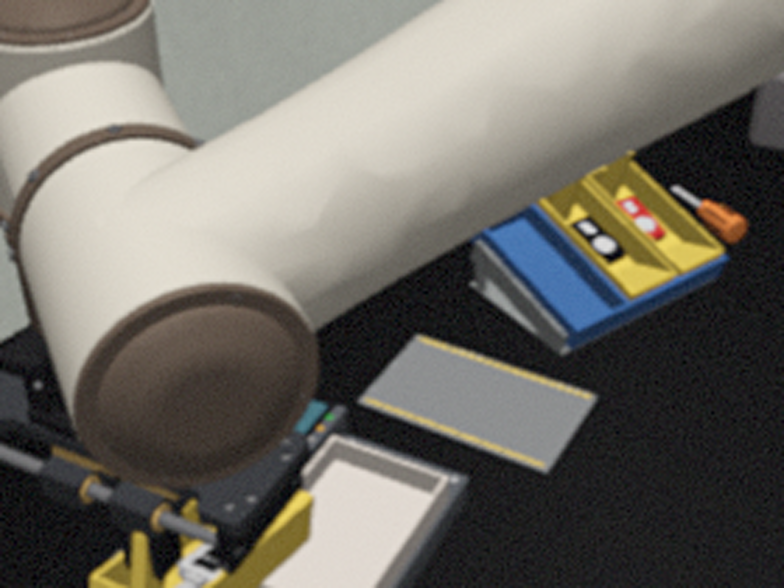

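Request:
servo_tool(
  slide=[
    [0,-0.002,0.01],
    [0,-0.004,0.025],
    [0,-0.006,0.04],
    [0,-0.006,0.055],
    [0,-0.006,0.06],
  ],
  spin=[0.35,0.35,0.35,0.35,0.35],
  grip=[1,1,1,1,1],
)

```text
time_s: 12.03
tcp_pos: [0.4238, 0.4425, 0.1921]
ee_rot: [[0.194, -0.981, -0.004], [-0.981, -0.194, -0.004], [0.003, 0.004, -1.0]]
wrist_force: [-0.8, 0.7, -3.4]
gripper_width: 0.113
gripper_force: 30.0
```

Request:
servo_tool(
  slide=[
    [0,0,0.012],
    [0,0,0.024],
    [0,0,0.036],
    [0,0,0.045],
    [0,0,0.0485],
  ],
  spin=[0,0,0,0,0],
  grip=[1,1,1,1,1],
)

```text
time_s: 12.45
tcp_pos: [0.4242, 0.4432, 0.1454]
ee_rot: [[0.195, -0.981, -0.002], [-0.981, -0.195, -0.002], [0.002, 0.002, -1.0]]
wrist_force: [-0.2, -0.1, -2.5]
gripper_width: 0.11
gripper_force: 30.0
```

```bash
python3 goal.py 0.424 0.4416 0.1466 281.6; python3 lean.py|grep lip; python3 -c "
from h import *
shot('top','t4.png',(60,130,300,310),3.2)"
```

```text
t 12.45 p [0.4242 0.4432 0.1454] hd -78.74 F [-0.2 -0.1 -2.5] w 0.11 30.0
slide [ 0.0015  0.0005 -0.0012] spin -0.34 j6 -50.07038659961075
side bin_lip 0.61 [0.4488 0.3167 0.0714] rel tool(fwd,side,up) [ 0.1287  0.0005 -0.0683] lean 17.0 len 0.146
side bin_lip 0.41 [0.5051 0.2353 0.0037] rel tool(fwd,side,up) [ 0.2194 -0.039  -0.136 ] lean 20.9 len 0.258
top bin_lip 0.8 [0.4502 0.3135 0.0729] rel tool(fwd,side,up) [ 0.1321 -0.0003 -0.0668] lean 15.9 len 0.148
```

View pics/t4.png

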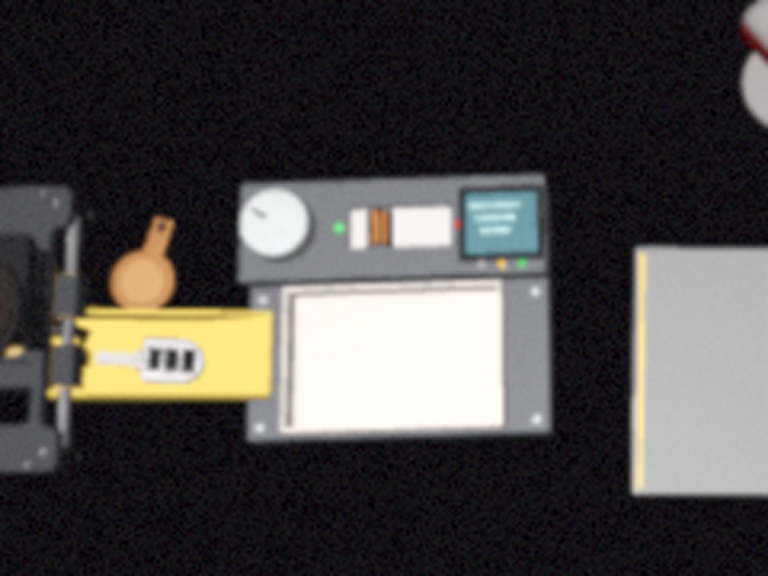

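Request:
servo_tool(
  slide=[
    [0.009,0,0],
    [0.014,0,-0.003],
    [0.021,0,-0.011],
    [0.028,0,-0.019],
    [0.035,0,-0.026],
  ],
  spin=[0,0,0,0,0],
  grip=[1,1,1,1,1],
)

```text
time_s: 13.42
tcp_pos: [0.4318, 0.4109, 0.1749]
ee_rot: [[0.196, -0.981, 0.002], [-0.981, -0.196, 0.005], [-0.005, -0.003, -1.0]]
wrist_force: [-1.1, 4.3, 0.4]
gripper_width: 0.111
gripper_force: 30.0
```

```bash
python3 goal.py; python3 lean.py|grep -E "lip|silver"
```

```text
t 13.42 p [0.4318 0.4109 0.1749] hd -78.69 F [-1.1  4.3  0.4] w 0.111 30.0
side bin_lip 0.82 [0.4512 0.3018 0.073 ] rel tool(fwd,side,up) [ 0.1113  0.0027 -0.0954] lean 29.7 len 0.147
side silver_key 0.42 [0.4356 0.3907 0.0877] rel tool(fwd,side,up) [ 0.021   0.0006 -0.0811] 
top bin_lip 0.74 [0.4539 0.3006 0.0689] rel tool(fwd,side,up) [ 0.113   0.0003 -0.0995] lean 30.4 len 0.151
top silver_key 0.56 [0.4347 0.3949 0.0867] rel tool(fwd,side,up) [ 0.0167  0.0006 -0.0821]
```

Request:
servo_tool(
  slide=[
    [0.009,0,-0.008],
    [0.018,0,-0.015],
    [0.026,0,-0.021],
    [0.035,0,-0.027],
    [0.043,0,-0.031],
  ],
  spin=[0,0,0,0,0],
  grip=[1,1,1,1,1],
)

```text
time_s: 14.33
tcp_pos: [0.4401, 0.3664, 0.2043]
ee_rot: [[0.196, -0.981, -0.0], [-0.981, -0.196, -0.0], [0.0, 0.0, -1.0]]
wrist_force: [-0.8, 2.8, -0.6]
gripper_width: 0.114
gripper_force: 30.0
```

```bash
python3 goal.py; python3 lean.py|grep -E "lip|silver"
```

```text
t 14.33 p [0.4401 0.3664 0.2043] hd -78.72 F [-0.8  2.8 -0.6] w 0.114 30.0
side bin_lip 0.89 [0.4571 0.2941 0.0659] rel tool(fwd,side,up) [ 0.0741 -0.0026 -0.1324] lean 49.8 len 0.152
top bin_lip 0.56 [0.4538 0.2954 0.0643] rel tool(fwd,side,up) [ 0.0722  0.0004 -0.134 ] lean 50.7 len 0.152
top silver_key 0.6 [0.4422 0.3608 0.102 ] rel tool(fwd,side,up) [ 0.0058 -0.001  -0.0963] 
top silver_key 0.27 [ 0.4973 -0.3185  0.0368] rel tool(fwd,side,up) [ 0.6828  0.0778 -0.1618]
```

Request:
servo_tool(
  slide=[
    [0.008,0,-0.0035],
    [0.016,0,-0.006],
    [0.024,0,-0.008],
    [0.032,0,-0.01],
    [0.038,0,-0.011],
  ],
  spin=[0,0,0,0,0],
  grip=[1,1,1,1,1],
)

```text
time_s: 15.25
tcp_pos: [0.4475, 0.329, 0.2155]
ee_rot: [[0.195, -0.981, 0.0], [-0.981, -0.195, 0.0], [-0.0, -0.0, -1.0]]
wrist_force: [-1.1, 1.9, 0.1]
gripper_width: 0.115
gripper_force: 30.0
```

```bash
python3 goal.py; python3 lean.py|grep -E "lip|silver"
```

```text
t 15.25 p [0.4475 0.329  0.2155] hd -78.75 F [-1.1  1.9  0.1] w 0.115 30.0
side bin_lip 0.67 [0.4667 0.2212 0.0327] rel tool(fwd,side,up) [ 0.1096  0.0022 -0.1768] lean 47.3 len 0.208
side bin_lip 0.66 [0.4549 0.2916 0.0676] rel tool(fwd,side,up) [ 0.0382  0.     -0.1419] lean 64.0 len 0.147
side silver_key 0.5 [0.4532 0.2853 0.0619] rel tool(fwd,side,up) [ 0.0441  0.0029 -0.1476] 
top bin_lip 0.67 [0.4571 0.29   0.0637] rel tool(fwd,side,up) [ 0.0402 -0.0018 -0.1458] lean 63.7 len 0.151
top silver_key 0.6 [0.4545 0.2881 0.0648] rel tool(fwd,side,up) [ 0.0416  0.0011 -0.1447]
```

Request:
servo_tool(
  slide=[
    [0.003,0,-0.001],
    [0.006,0,-0.0015],
    [0.009,0,-0.002],
    [0.012,0,-0.002],
    [0.012,0,-0.002],
  ],
  spin=[0,0,0,0,0],
  grip=[1,1,1,1,1],
)

```text
time_s: 16.17
tcp_pos: [0.4497, 0.3179, 0.2169]
ee_rot: [[0.195, -0.981, -0.0], [-0.981, -0.195, 0.0], [-0.0, 0.0, -1.0]]
wrist_force: [-0.2, 2.2, 0.2]
gripper_width: 0.11
gripper_force: 30.0
```

```bash
python3 goal.py; python3 lean.py|grep -E "lip|silver"; python3 -c "
from h import *
shot('top','t5.png',(60,130,300,310),3.2)"
```

```text
t 16.17 p [0.4497 0.3179 0.2169] hd -78.74 F [-0.2  2.2  0.2] w 0.11 30.0
side bin_lip 0.76 [0.4551 0.291  0.0636] rel tool(fwd,side,up) [ 0.0275 -0.0001 -0.1473] lean 68.5 len 0.150
side silver_key 0.55 [0.4561 0.2868 0.0654] rel tool(fwd,side,up) [ 0.0318 -0.0003 -0.1455] 
side silver_key 0.3 [ 0.503  -0.3217  0.0363] rel tool(fwd,side,up) [ 0.6378  0.0725 -0.1745] 
top bin_lip 0.78 [0.4553 0.2867 0.0644] rel tool(fwd,side,up) [ 0.0318  0.0005 -0.1465] lean 66.8 len 0.150
top bin_lip 0.41 [0.4538 0.2869 0.0651] rel tool(fwd,side,up) [ 0.0313  0.002  -0.1458] lean 67.0 len 0.149
top silver_key 0.52 [0.4533 0.2895 0.0625] rel tool(fwd,side,up) [ 0.0286  0.0019 -0.1484] 
top silver_key 0.29 [ 0.5077  0.2367 -0.005 ] rel tool(fwd,side,up) [ 0.0911 -0.0411 -0.2159]
```

View pics/t5.png

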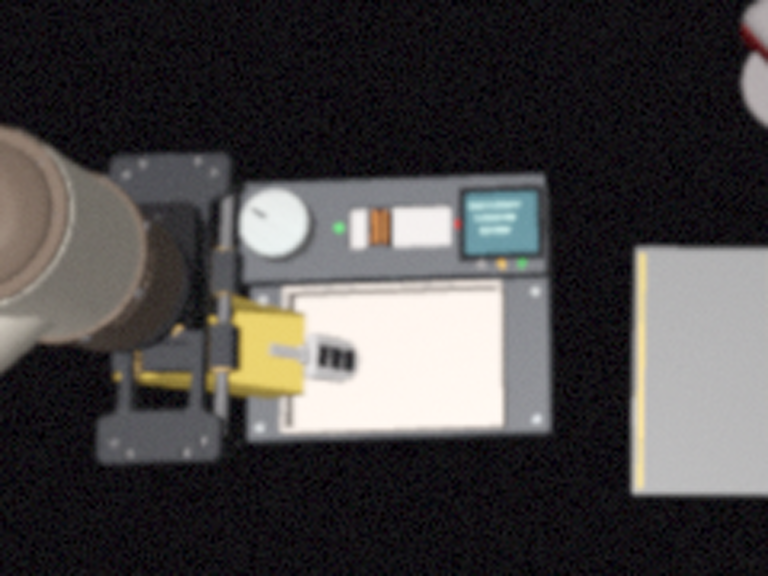

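Request:
servo_tool(
  slide=[
    [0.002,0,-0.006],
    [0.006,0,-0.012],
    [0.016,0,-0.013],
    [0.028,0,-0.013],
    [0.04,0,-0.013],
  ],
  spin=[0,0,0,0,0],
  grip=[1,1,1,1,1],
)

```text
time_s: 17.13
tcp_pos: [0.4574, 0.2775, 0.23]
ee_rot: [[0.196, -0.981, -0.001], [-0.981, -0.196, -0.001], [0.0, 0.001, -1.0]]
wrist_force: [-0.4, 0.7, -1.6]
gripper_width: 0.11
gripper_force: 30.0
```

```bash
python3 goal.py; python3 lean.py|grep -E "lip|silver"; python3 -c "
from h import *
shot('top','t6.png',(60,130,300,310),3.2)"
```

```text
t 17.13 p [0.4574 0.2775 0.23  ] hd -78.72 F [-0.4  0.7 -1.6] w 0.11 30.0
side bin_lip 0.66 [0.4641 0.2486 0.0769] rel tool(fwd,side,up) [ 0.0296 -0.001  -0.1472] lean 67.7 len 0.150
top bin_lip 0.97 [0.4615 0.2479 0.0785] rel tool(fwd,side,up) [ 0.0298  0.0017 -0.1456] lean 67.5 len 0.149
top silver_key 0.68 [0.4826 0.211  0.0498] rel tool(fwd,side,up) [ 0.0701 -0.0118 -0.1743]
```

View pics/t6.png

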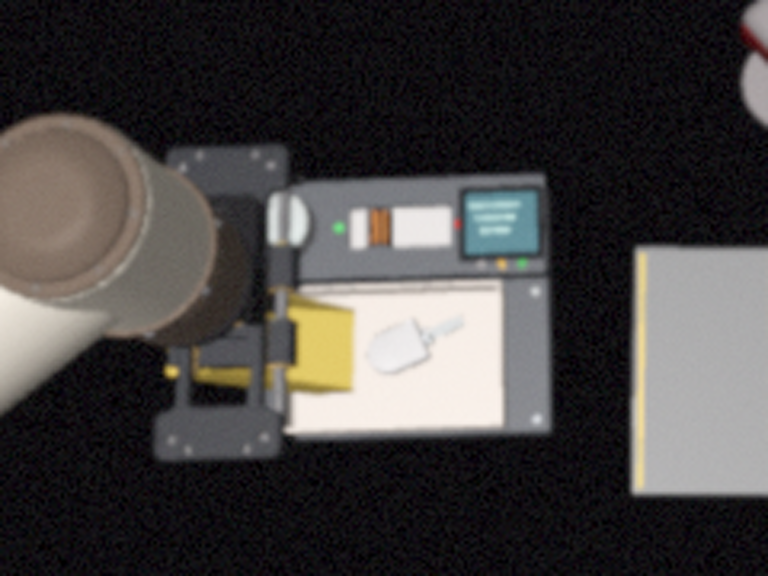

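Request:
servo_tool(
  slide=[
    [0,0,-0.01],
    [0,0,-0.02],
    [0,0,-0.03],
    [0,0,-0.04],
    [0,0,-0.045],
  ],
  spin=[0,0,0,0,0],
  grip=[1,1,1,1,1],
)

```text
time_s: 18.1
tcp_pos: [0.4581, 0.2797, 0.2776]
ee_rot: [[0.196, -0.981, 0.003], [-0.981, -0.196, 0.002], [-0.002, -0.003, -1.0]]
wrist_force: [0.7, -0.1, -1.6]
gripper_width: 0.112
gripper_force: 30.0
```

```bash
python3 plan.py 0.41 -0.034 0.27 189.6 4; python3 -c "
from h import *
for n in('side','top'):
    capture(n);print([(q['point'],q['conf']) for q in tip_of('silver_key',n)[:2]])"
```

```text
t 18.1 [0.4581 0.2797 0.2776] -78.7
0 [0.0745 0.0272 0.0019] 22.93
1 [ 0.0792 -0.004   0.0019] 22.93
2 [ 0.0714 -0.0346  0.0019] 22.93
3 [ 0.0523 -0.0597  0.0019] 22.93
[([0.482, 0.2096, 0.0475], 0.49)]
[([0.5158, -0.2542, 0.0356], 0.73), ([0.4801, 0.2169, 0.0467], 0.5)]
```

Request:
servo_tool(
  slide=[
    [0.01,0.0035,0],
    [0.025,0.009,0],
    [0.041,0.015,0],
    [0.058,0.021,0],
    [0.0745,0.027,0.001],
  ],
  spin=[3,8,13,18,22.9],
  grip=[1,1,1,1,1],
)

```text
time_s: 18.72
tcp_pos: [0.4451, 0.1998, 0.2734]
ee_rot: [[-0.205, -0.979, -0.001], [-0.979, 0.205, -0.001], [0.001, 0.001, -1.0]]
wrist_force: [-0.1, 0.2, -0.9]
gripper_width: 0.112
gripper_force: 30.0
```

Request:
servo_tool(
  slide=[
    [0.016,-0.001,0],
    [0.032,-0.0015,0],
    [0.048,-0.002,0],
    [0.064,-0.003,0],
    [0.079,-0.004,0.001],
  ],
  spin=[4.6,9.2,13.8,18.4,22.9],
  grip=[1,1,1,1,1],
)

```text
time_s: 19.13
tcp_pos: [0.433, 0.1216, 0.2726]
ee_rot: [[-0.57, -0.822, -0.001], [-0.822, 0.57, -0.001], [0.001, 0.001, -1.0]]
wrist_force: [0.4, -0.7, -1.8]
gripper_width: 0.11
gripper_force: 30.0
```

Request:
servo_tool(
  slide=[
    [0.0143,-0.007,0],
    [0.0286,-0.014,0],
    [0.043,-0.021,0],
    [0.057,-0.028,0],
    [0.0714,-0.0346,0.002],
  ],
  spin=[4.6,9.2,13.8,18.4,22.9],
  grip=[1,1,1,1,1],
)

```text
time_s: 19.55
tcp_pos: [0.4213, 0.0433, 0.2707]
ee_rot: [[-0.845, -0.535, -0.001], [-0.535, 0.845, -0.0], [0.001, 0.0, -1.0]]
wrist_force: [0.3, -0.3, -1.5]
gripper_width: 0.112
gripper_force: 30.0
```

Request:
servo_tool(
  slide=[
    [0.0125,-0.0143,0],
    [0.025,-0.0286,0.001],
    [0.0365,-0.042,0.002],
    [0.046,-0.053,0.002],
    [0.052,-0.06,0.003],
  ],
  spin=[5,10.5,16,20.5,22.9],
  grip=[1,1,1,1,1],
)

```text
time_s: 19.97
tcp_pos: [0.4094, -0.0356, 0.2676]
ee_rot: [[-0.986, -0.164, -0.001], [-0.164, 0.986, -0.0], [0.001, -0.0, -1.0]]
wrist_force: [-0.4, 0.0, -1.8]
gripper_width: 0.11
gripper_force: 30.0
```

```bash
python3 goal.py 0.41 -0.034 0.1675 189.6;python3 lean.py|grep -E "lip"
```

```text
t 19.97 p [ 0.4094 -0.0356  0.2676] hd -170.55 F [-0.4  0.  -1.8] w 0.11 30.0
slide [-0.001   0.0015  0.1001] spin -0.15 j6 -98.45504772037832
side bin_lip 0.72 [ 0.3829 -0.0408  0.1162] rel tool(fwd,side,up) [ 0.0268 -0.0008 -0.1454] lean 68.6 len 0.148
side bin_lip 0.28 [0.5035 0.234  0.0036] rel tool(fwd,side,up) [-0.1374  0.2505 -0.2578] lean 107.1 len 0.292
top bin_lip 0.65 [0.5059 0.4522 0.0006] rel tool(fwd,side,up) [-0.1756  0.4653 -0.2608] lean 113.0 len 0.314
```

Request:
servo_tool(
  slide=[
    [0,0.001,0.018],
    [0,0.002,0.038],
    [0,0.002,0.06],
    [0,0.002,0.08],
    [0,0.002,0.092],
  ],
  spin=[0,0,0,0,0],
  grip=[1,1,1,1,1],
)

```text
time_s: 20.88
tcp_pos: [0.4088, -0.0323, 0.1741]
ee_rot: [[-0.986, -0.169, -0.003], [-0.169, 0.986, -0.0], [0.003, 0.0, -1.0]]
wrist_force: [-0.2, 0.1, -1.9]
gripper_width: 0.11
gripper_force: 30.0
```

Request:
servo_tool(
  slide=[
    [0,0,0.006],
    [-0.004,0,0.01],
    [-0.01,0,0.0115],
    [-0.02,0,0.013],
    [-0.03,0,0.0145],
  ],
  spin=[0,0,0,0,0],
  grip=[1,1,1,1,1],
)

```text
time_s: 21.3
tcp_pos: [0.4416, -0.0269, 0.1637]
ee_rot: [[-0.985, -0.17, 0.004], [-0.17, 0.985, 0.0], [-0.004, -0.001, -1.0]]
wrist_force: [-1.3, -0.5, 3.8]
gripper_width: 0.11
gripper_force: 30.0
```

```bash
python3 goal.py; python3 lean.py|grep -E "lip"
```

```text
t 21.3 p [ 0.4416 -0.0269  0.1637] hd -170.22 F [-1.3 -0.5  3.8] w 0.11 30.0
side bin_lip 0.59 [ 0.3852 -0.0371  0.0212] rel tool(fwd,side,up) [ 0.0579 -0.0004 -0.1363] lean 56.0 len 0.148
side bin_lip 0.55 [0.5054 0.2334 0.0018] rel tool(fwd,side,up) [-0.1064  0.2458 -0.1563] lean 113.3 len 0.189
top bin_lip 0.89 [ 0.3852 -0.0379  0.0196] rel tool(fwd,side,up) [ 0.0581 -0.0011 -0.1379] lean 56.2 len 0.150
```

Request:
servo_tool(
  slide=[
    [-0.009,0,0.003],
    [-0.018,0,0.0065],
    [-0.027,0,0.0105],
    [-0.037,0,0.0145],
    [-0.046,0,0.0185],
  ],
  spin=[0,0,0,0,0],
  grip=[1,1,1,1,1],
)

```text
time_s: 22.22
tcp_pos: [0.4871, -0.0191, 0.1447]
ee_rot: [[-0.986, -0.169, 0.005], [-0.169, 0.986, 0.001], [-0.005, -0.0, -1.0]]
wrist_force: [0.8, 0.3, 3.9]
gripper_width: 0.114
gripper_force: 30.0
```

Request:
servo_tool(
  slide=[
    [-0.0095,0,0.005],
    [-0.019,0,0.0105],
    [-0.028,0,0.017],
    [-0.037,0,0.025],
    [-0.044,0,0.032],
  ],
  spin=[0,0,0,0,0],
  grip=[1,1,1,1,1],
)

```text
time_s: 22.63
tcp_pos: [0.5277, -0.0123, 0.1092]
ee_rot: [[-0.986, -0.168, -0.003], [-0.168, 0.986, -0.001], [0.003, 0.0, -1.0]]
wrist_force: [-2.1, 0.3, -0.0]
gripper_width: 0.114
gripper_force: 30.0
```

```bash
python3 goal.py; python3 lean.py|grep -E "lip"
```

```text
t 22.63 p [ 0.5277 -0.0123  0.1092] hd -170.34 F [-2.1  0.3 -0. ] w 0.114 30.0
side bin_lip 0.75 [ 0.4013 -0.0363  0.0369] rel tool(fwd,side,up) [ 0.1284 -0.0024 -0.0668] lean 16.5 len 0.145
top bin_lip 0.8 [ 0.4033 -0.0351  0.0358] rel tool(fwd,side,up) [ 0.1262 -0.0016 -0.0679] lean 17.3 len 0.143
```

Request:
servo_tool(
  slide=[
    [-0.007,0,0.009],
    [-0.014,0,0.018],
    [-0.021,0,0.026],
    [-0.028,0,0.032],
    [-0.034,0,0.036],
  ],
  spin=[0,0,0,0,0],
  grip=[1,1,1,1,1],
)

```text
time_s: 23.55
tcp_pos: [0.5612, -0.0067, 0.0743]
ee_rot: [[-0.986, -0.169, -0.005], [-0.169, 0.986, -0.002], [0.005, -0.001, -1.0]]
wrist_force: [-12.9, 2.9, 30.6]
gripper_width: 0.112
gripper_force: 30.0
```

Request:
servo_tool(
  slide=[
    [0,0,0],
    [0,0,0],
    [0,0,0],
    [0,0,0],
    [0,0,0],
  ],
  spin=[0,0,0,0,0],
  grip=[1,1,1,1,1],
)

```text
time_s: 23.97
tcp_pos: [0.5617, -0.0065, 0.0749]
ee_rot: [[-0.986, -0.168, 0.0], [-0.168, 0.986, 0.0], [-0.0, 0.0, -1.0]]
wrist_force: [-0.4, 0.2, -1.4]
gripper_width: 0.11
gripper_force: 30.0
```

```bash
python3 goal.py; python3 lean.py|grep -E "lip|key_bin"
```

```text
t 23.97 p [ 0.5617 -0.0065  0.0749] hd -170.32 F [-0.4  0.2 -1.4] w 0.11 30.0
side bin_lip 0.81 [ 0.4259 -0.0316  0.0399] rel tool(fwd,side,up) [ 0.1381 -0.0019 -0.0289] lean 0.9 len 0.141
side key_bin 0.8 [ 0.5025 -0.0206  0.0056] rel tool(fwd,side,up) [ 0.0608 -0.004  -0.0632] 
side key_bin 0.69 [ 0.5251 -0.2576  0.0388] rel tool(fwd,side,up) [ 0.0783 -0.2414 -0.03  ] 
top bin_lip 0.94 [ 0.426  -0.0327  0.0394] rel tool(fwd,side,up) [ 0.1382 -0.003  -0.0294] lean 1.1 len 0.141
top key_bin 0.86 [ 0.5039 -0.0177  0.0048] rel tool(fwd,side,up) [ 0.0589 -0.0013 -0.064 ]
```

Request:
servo_tool(
  slide=[
    [0,0,0],
    [0,0,0],
    [0,0,0],
    [0,0,0],
    [0,0,0],
  ],
  spin=[0,0,0,0,0],
  grip=[0.7,0.6,0.5,0.5,0.5],
)

```text
time_s: 24.88
tcp_pos: [0.5617, -0.0065, 0.0752]
ee_rot: [[-0.986, -0.168, 0.0], [-0.168, 0.986, 0.0], [-0.0, -0.0, -1.0]]
wrist_force: [-0.6, -0.8, 0.1]
gripper_width: 0.409
gripper_force: 0.0
```

Request:
servo_tool(
  slide=[
    [0,0,-0.01],
    [0,0,-0.03],
    [0,0,-0.055],
    [0,0,-0.08],
    [0,0,-0.1],
  ],
  spin=[0,0,0,0,0],
  grip=[0.5,0.5,0.5,0.5,0.5],
)

```text
time_s: 25.3
tcp_pos: [0.5621, -0.0065, 0.1779]
ee_rot: [[-0.986, -0.169, 0.002], [-0.169, 0.986, 0.0], [-0.002, -0.0, -1.0]]
wrist_force: [0.3, -0.1, 0.8]
gripper_width: 0.496
gripper_force: 0.0
```

```bash
python3 plan.py 0.5696 0.2244 0.15 191.6 2; python3 lean.py|grep -E "lip|key_bin"
```

```text
t 25.3 [ 0.5621 -0.0065  0.1779] -170.3
0 [-0.0231  0.1132  0.0139] -0.95
1 [-0.025   0.1128  0.0139] -0.95
side bin_lip 0.82 [ 0.4228 -0.0298  0.0363] rel tool(fwd,side,up) [ 0.1416  0.0006 -0.1352] lean 32.7 len 0.196
side bin_lip 0.47 [ 0.5179 -0.2544  0.0339] rel tool(fwd,side,up) [ 0.0858 -0.2368 -0.1378] lean 47.2 len 0.162
side key_bin 0.88 [ 0.5045 -0.0208  0.0051] rel tool(fwd,side,up) [ 0.0597 -0.0043 -0.1666] 
side key_bin 0.55 [ 0.5037 -0.0119  0.0013] rel tool(fwd,side,up) [ 0.059   0.0046 -0.1704] 
top bin_lip 0.78 [ 0.4242 -0.0322  0.0355] rel tool(fwd,side,up) [ 0.1407 -0.002  -0.136 ] lean 33.1 len 0.196
top key_bin 0.83 [ 0.5018 -0.0172  0.0041] rel tool(fwd,side,up) [ 0.0617 -0.0003 -0.1676]
```

Bin stands well on the mat. Closing the fingers and moving to the switch; also re-measuring the console while the arm is on its way.

Request:
servo_tool(
  slide=[
    [-0.003,0.015,0],
    [-0.008,0.037,0],
    [-0.013,0.062,0],
    [-0.018,0.088,0],
    [-0.023,0.113,0],
  ],
  spin=[-0.2,-0.4,-0.6,-0.8,-0.95],
  grip=[1,1,1,1,1],
)

```text
time_s: 26.22
tcp_pos: [0.565, 0.1097, 0.1745]
ee_rot: [[-0.983, -0.184, -0.001], [-0.184, 0.983, -0.001], [0.001, -0.0, -1.0]]
wrist_force: [-0.3, 0.6, 0.3]
gripper_width: 0.208
gripper_force: 0.0
```

Request:
servo_tool(
  slide=[
    [-0.006,0.028,0],
    [-0.013,0.056,0],
    [-0.02,0.083,0.005],
    [-0.023,0.1,0.01],
    [-0.025,0.113,0.014],
  ],
  spin=[-0.2,-0.4,-0.6,-0.8,-0.95],
  grip=[1,1,1,1,1],
)

```text
time_s: 26.63
tcp_pos: [0.5686, 0.2259, 0.1598]
ee_rot: [[-0.979, -0.202, -0.001], [-0.202, 0.979, -0.001], [0.002, -0.001, -1.0]]
wrist_force: [-0.2, -0.3, 0.3]
gripper_width: 0.007
gripper_force: 0.0
```

Request:
servo_tool(
  slide=[
    [0,0,0],
    [0,0,0],
    [0,0,0],
    [0,0,0],
    [0,0,0],
  ],
  spin=[0,0,0,0,0],
  grip=[1,1,1,1,1],
)

```text
time_s: 27.05
tcp_pos: [0.5691, 0.2234, 0.1614]
ee_rot: [[-0.98, -0.2, 0.0], [-0.2, 0.98, 0.0], [-0.0, 0.0, -1.0]]
wrist_force: [0.0, -0.6, 0.2]
gripper_width: 0.008
gripper_force: 0.0
```

```bash
python3 goal.py 0.5696 0.2244 0.0815 191.6; python3 -c "
from h import *
shot('side','s7.png',(160,190,320,310),5)"
```

```text
t 27.05 p [0.5691 0.2234 0.1614] hd -168.49 F [ 0.  -0.6  0.2] w 0.008 0.0
slide [-0.0006  0.0009  0.0799] spin -0.09 j6 -115.07357725712822
```

View pics/s7.png

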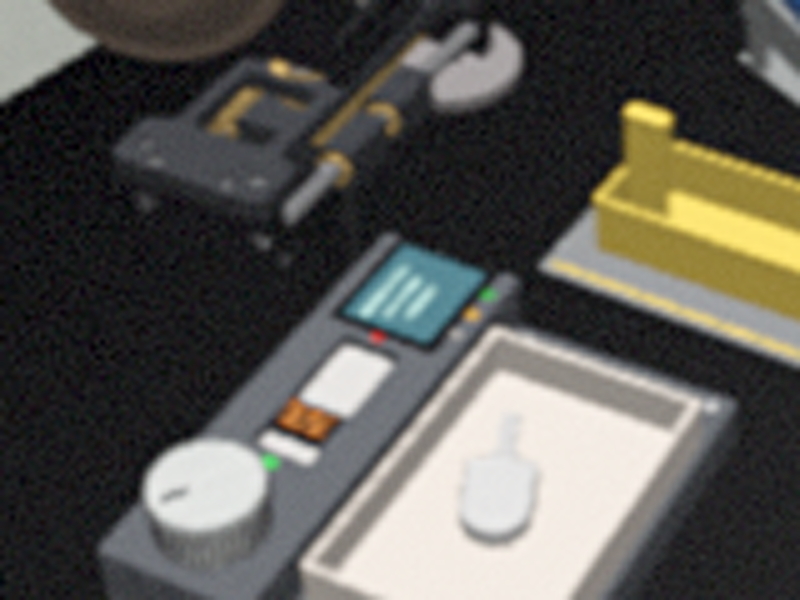

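Request:
servo_tool(
  slide=[
    [0,0.001,0.02],
    [0,0.001,0.04],
    [0,0.001,0.06],
    [0,0.001,0.073],
    [0,0.001,0.08],
  ],
  spin=[0,0,0,0,0],
  grip=[1,1,1,1,1],
)

```text
time_s: 27.52
tcp_pos: [0.568, 0.2243, 0.0793]
ee_rot: [[-0.98, -0.2, -0.003], [-0.2, 0.98, -0.002], [0.003, -0.001, -1.0]]
wrist_force: [0.3, 0.2, -0.7]
gripper_width: -0.001
gripper_force: 0.0
```

Request:
servo_tool(
  slide=[
    [0,0,0],
    [0,0,0],
    [0,0,0.0005],
    [0,0,0.0005],
    [0,0,0.0005],
  ],
  spin=[0,0,0,0,0],
  grip=[1,1,1,1,1],
)

```text
time_s: 27.93
tcp_pos: [0.5692, 0.2257, 0.0816]
ee_rot: [[-0.98, -0.201, 0.002], [-0.201, 0.98, 0.001], [-0.002, 0.001, -1.0]]
wrist_force: [0.2, 0.6, 0.6]
gripper_width: 0.007
gripper_force: 0.0
```

Request:
servo_tool(
  slide=[
    [0,0.002,0.001],
    [0,0.005,0.001],
    [0,0.009,0.001],
    [0,0.013,0.001],
    [0,0.016,0.001],
  ],
  spin=[0,0,0,0,0],
  grip=[1,1,1,1,1],
)

```text
time_s: 28.35
tcp_pos: [0.5656, 0.2413, 0.0797]
ee_rot: [[-0.98, -0.201, 0.0], [-0.201, 0.98, -0.001], [0.0, -0.001, -1.0]]
wrist_force: [0.8, -1.9, 1.1]
gripper_width: 0.006
gripper_force: 1.1
```

Request:
servo_tool(
  slide=[
    [0,0.001,0],
    [0,0.002,0],
    [0,0.003,0],
    [0,0.003,0],
    [0,0.003,0],
  ],
  spin=[0,0,0,0,0],
  grip=[1,1,1,1,1],
)

```text
time_s: 28.77
tcp_pos: [0.565, 0.2441, 0.0796]
ee_rot: [[-0.98, -0.201, 0.0], [-0.201, 0.98, 0.0], [-0.0, 0.0, -1.0]]
wrist_force: [0.9, -0.9, 0.6]
gripper_width: 0.004
gripper_force: 0.6
```

```bash
cat > sw.py <<'E'
from fit import *
for n in('side','top'):
    c=capture(n);P,ok=cloud(c);hsv=cv2.cvtColor(c['pixels'],cv2.COLOR_BGR2HSV)
    reg=ok&(P[...,0]>.52)&(P[...,0]<.61)&(P[...,1]>.2)&(P[...,1]<.32)&(P[...,2]>.04)&(P[...,2]<.075)
    O=reg&(hsv[...,0]>4)&(hsv[...,0]<17)&(hsv[...,1]>130)&(hsv[...,2]>80);q=P[O]
    print(n,len(q),q.mean(0).round(4) if len(q) else '')
E
python3 goal.py; python3 sw.py
```

```text
t 28.77 p [0.565  0.2441 0.0796] hd -168.42 F [ 0.9 -0.9  0.6] w 0.004 0.6
side 59 [0.5599 0.2606 0.0597]
top 1 [0.5559 0.2611 0.0568]
```

Request:
servo_tool(
  slide=[
    [0,0.002,0],
    [0,0.004,0],
    [0,0.006,0],
    [0,0.007,0],
    [0,0.008,0],
  ],
  spin=[0,0,0,0,0],
  grip=[1,1,1,1,1],
)

```text
time_s: 29.28
tcp_pos: [0.5636, 0.2506, 0.0796]
ee_rot: [[-0.98, -0.201, -0.0], [-0.201, 0.98, -0.003], [0.001, -0.003, -1.0]]
wrist_force: [4.6, -10.0, 0.6]
gripper_width: 0.006
gripper_force: 4.8
```

```bash
python3 goal.py; python3 sw.py
```

```text
t 29.28 p [0.5636 0.2506 0.0796] hd -168.39 F [  4.6 -10.    0.6] w 0.006 4.8
side 58 [0.5595 0.2665 0.06  ]
top 0
```

Request:
servo_tool(
  slide=[
    [0,0,0],
    [0,0.001,0],
    [0,0.001,0],
    [0,0.001,0],
    [0,0.001,0],
  ],
  spin=[0,0,0,0,0],
  grip=[1,1,1,1,1],
)

```text
time_s: 29.8
tcp_pos: [0.5636, 0.2506, 0.0796]
ee_rot: [[-0.98, -0.201, -0.001], [-0.201, 0.98, -0.003], [0.001, -0.003, -1.0]]
wrist_force: [4.5, -8.3, 0.7]
gripper_width: 0.007
gripper_force: 4.7
```

```bash
python3 goal.py; python3 sw.py
```

```text
t 29.8 p [0.5636 0.2506 0.0796] hd -168.43 F [ 4.5 -8.3  0.7] w 0.007 4.7
side 59 [0.5595 0.2667 0.0603]
top 0
```

Request:
servo_tool(
  slide=[
    [0,0.001,0],
    [0,0.002,0],
    [0,0.002,0],
    [0,0.002,0],
    [0,0.002,0],
  ],
  spin=[0,0,0,0,0],
  grip=[1,1,1,1,1],
)

```text
time_s: 30.32
tcp_pos: [0.5635, 0.2509, 0.0796]
ee_rot: [[-0.98, -0.2, -0.001], [-0.2, 0.98, -0.006], [0.002, -0.006, -1.0]]
wrist_force: [6.7, -13.2, 1.0]
gripper_width: 0.008
gripper_force: 7.3
```

Request:
servo_tool(
  slide=[
    [0,-0.004,0],
    [0,-0.008,0],
    [0,-0.01,-0.02],
    [0,-0.01,-0.05],
    [0,-0.01,-0.08],
  ],
  spin=[0,0,0,0,0],
  grip=[1,1,1,1,1],
)

```text
time_s: 30.73
tcp_pos: [0.5639, 0.2452, 0.1593]
ee_rot: [[-0.98, -0.201, -0.003], [-0.201, 0.98, -0.001], [0.003, -0.0, -1.0]]
wrist_force: [0.9, -0.0, 0.8]
gripper_width: 0.007
gripper_force: 0.0
```

Request:
servo_tool(
  slide=[
    [0,-0.02,-0.02],
    [0,-0.05,-0.04],
    [0,-0.09,-0.04],
    [0,-0.13,-0.04],
    [0,-0.16,-0.04],
  ],
  spin=[0,0,0,0,0],
  grip=[1,1,1,1,1],
)

```text
time_s: 31.15
tcp_pos: [0.597, 0.0871, 0.2002]
ee_rot: [[-0.98, -0.201, 0.001], [-0.201, 0.98, 0.002], [-0.001, 0.001, -1.0]]
wrist_force: [-0.1, 1.6, 0.7]
gripper_width: 0.006
gripper_force: 0.0
```

```bash
python3 goal.py; python3 sw.py; python3 -c "
from h import *
a=cv2.resize(capture('top')['pixels'][180:235,125:245],None,fx=6,fy=6,interpolation=2)
b=cv2.resize(capture('side')['pixels'][225:305,160:280],None,fx=3.4,fy=3.4,interpolation=2)
b=cv2.copyMakeBorder(b,0,0,0,720-b.shape[1],0)
cv2.imwrite('pics/f8.png',np.vstack([a,b]))
for n in('side','top'):
    for th in('silver_key','bin','knob_mark','switch_top'):
        print(n,th,[(np.round(q['point'],3).tolist(),round(q['conf'],2)) for q in tip_of(th,n)[:4]])"
```

```text
t 31.15 p [0.597  0.0871 0.2002] hd -168.4 F [-0.1  1.6  0.7] w 0.006 0.0
side 52 [0.5602 0.2687 0.0601]
top 55 [0.5596 0.2697 0.06  ]
side silver_key [([0.484, 0.215, 0.046], 0.81)]
side bin [([0.5, -0.322, 0.039], 0.73), ([0.517, -0.254, 0.038], 0.6)]
side knob_mark [([0.557, 0.352, 0.09], 0.59), ([0.482, -0.438, -0.002], 0.55)]
side switch_top [([0.501, -0.013, -0.001], 0.59), ([0.558, 0.269, 0.057], 0.57), ([0.501, -0.32, 0.036], 0.32)]
top silver_key [([0.483, 0.214, 0.046], 0.79)]
top bin [([0.498, -0.319, 0.037], 0.84), ([0.518, -0.255, 0.038], 0.83), ([0.561, 0.269, 0.058], 0.34), ([0.528, -0.262, 0.042], 0.16)]
top knob_mark []
top switch_top [([0.507, -0.02, -0.001], 0.74), ([0.506, 0.235, -0.002], 0.54), ([0.558, 0.27, 0.059], 0.4)]
```

View pics/f8.png

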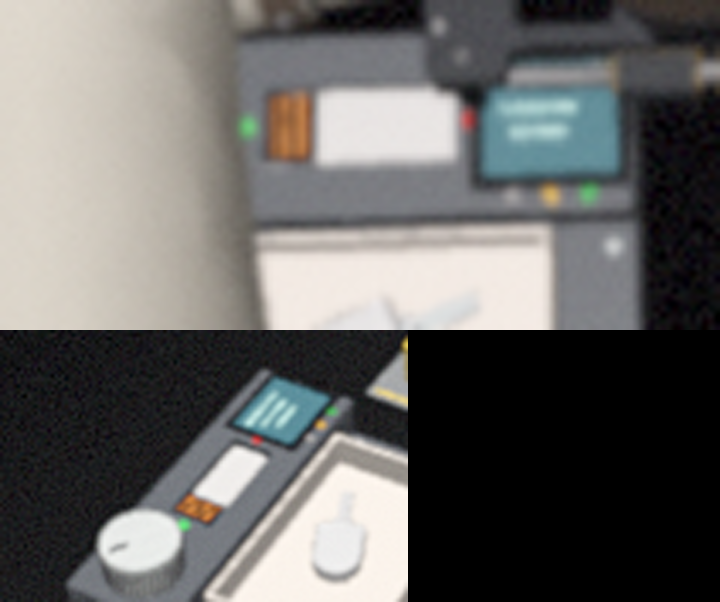

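```bash
python3 -c "
from station import *
print(finish_job())"
```

```text
the job is handed in; nothing more can be done
None
```

I handed the job in after about 31 s of robot time. By the last pictures, the key is in the white tray, the empty bin stands upright at the middle of the mat, and the switch is against its stop on the green side. The neighbouring bins and the knob showed no movement. The scanner, tag and screwdriver were not measured again at the end, and the hand-in returned no verdict.

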